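# Sweep stray stoppers and a cap into the bench tray

### The job

Clear the bench in front of the rotary evaporator: with your fingertips, sweep the orange stopper, the black stopper and the orange screw cap along the table and in through the open front of the low blue tray, until all three lie wholly inside it. Slide them gently, in any order: do not pinch, lift or flick them. Leave the two vials and the round tin with the green lid that stand beside the work where they are.

Things in the scene. Friction and masses are not known exactly. Their poses are not given: they have to be found in the camera images.
- tray: Low blue tray, fixed, top and front open; the front faces its +y (robot's left at yaw 0, yaw within 0.3 rad). Origin: table height, mid-floor; x across, z up. Floor 2 mm thick, inside x -80 to +80 mm, y -60 (back wall) to +60 (front edge). Back and side walls 4 mm thick, rim 25 mm high. A full-width bevelled lip slopes from the floor at y = +60 down to the table at y = +85 mm; parts slide up it.
- orange_stopper: Orange rubber stopper standing on the table, round, slightly conical, 32 mm in diameter, 28 mm high, about 25 g, slides when pushed. Origin: centre of its underside, on the table at the start; z axis up.
- black_stopper: Black rubber stopper standing on the table, round, slightly conical, 25 mm in diameter, 24 mm high, about 15 g, slides when pushed. Origin: centre of its underside, on the table at the start; z axis up.
- orange_screw_cap: Orange plastic bottle screw cap lying flat, 29 mm in diameter, only 12 mm high, about 12 g, slides when pushed. Origin: centre of its underside, on the table at the start; z axis up.
- black_cap_vial: Bystander: sample vial with a black cap, 23 mm in diameter, 48 mm high, standing loose on the robot's side of the work. Origin: centre of its underside, on the table at the start; z axis up.
- blue_cap_vial: Bystander: sample vial with a blue cap, 23 mm in diameter, 48 mm high, standing loose on the far side of the work. Origin: centre of its underside, on the table at the start; z axis up.
- green_lid_tin: Bystander: round white tin with a green lid, 74 mm in diameter, 33 mm high, loose on the far side of the work. Origin: centre of its underside, on the table at the start; z axis up.

How it is judged:
By the outcome, as a careful person would: the job done as asked, in the order asked, and still so for the second after the job is handed in, with the robot touching nothing.
It also fails if it takes over 69 s, if anything falls off the work surface, if the arm or the gripper's body presses on something with over 40 N, if the wrist force passes 120 N, or if a joint passes its speed limit or range.

### The arm

A 6-joint arm with a two-finger parallel gripper is mounted at the origin on a cart in front of the work surface, level with it; the furniture and walls round the work are solid. World frame = base frame: x ahead of the robot, y to its left, z up, the work surface at z = 0. Lengths are in m, angles in rad, forces in N, time in s.
With the tool pointing down it reaches from about 0.4 to 0.825 m from the base axis. Payload 7 kg.
Tool frame: the origin (TCP) lies at the very end of the fingers, on their centre line; the grasp point (between the pads) lies 19 mm behind it; y points along the fingers, z is the direction in which the jaws open and shut, and the axes are right-handed (so a half turn about y gives the same grasp; the last joint's range is limited). The gripper opens to 88 mm and grips with 3 to 60 N. Pads are 19 mm wide; open, the fingers measure 130 mm over their backs; the gripper's body (78 mm by 193 mm) begins 47 mm behind the grasp point.
Start: joints at [0.288, 0.359, 0.012, 0, -1.224, -0.288], TCP at [0.675, -0, 0.227] pointing down, gripper open.
Joint ranges: [-3.07, 3.07], [-1.43, 2.12], [-1.02, 1.25], [-3.03, 1.67], [-3.05, -0], [-3.03, 3.03]. Speed limits (rad/s): [2.39, 2.39, 3.01, 3.14, 3.14, 3.14].

### API

Orientations are given as [roll, pitch, yaw] about the fixed x, y, z axes, in that order (R = Rz(yaw) Ry(pitch) Rx(roll)).
In Python, from station import get_state, grab_frame, job_done, regions_of gives the robot as it stands.
- The arm moves only by the tool drive_tool, never from a script. Its argument "rows" is a list of rows, each a list of 3 entries, a list of its own where there are three numbers: the shift along the world's x, y, z as a fraction of full scale, then the turn about the world's z as a fraction of full scale, then the opening, from 0 (shut) to 1 (fully open). A call has 1 to 12 rows; each row is the pose to reach, as a shift and turn from the pose commanded when the call began; what a row does not reach only later rows make up. Full scale, the value 1, is 30 cm for a shift and 90 degrees for a turn. A row lasts 1/10 s, in which the tool goes at most 50 mm and 8.59 degrees, less where a joint would pass 70% of its speed; a pose out of reach is approached as far as the arm can. A call with a number of a shift or a turn outside -1 to 1 is refused whole. A call with a gripper value outside its range is refused whole. The fingers move at their own pace and stop on an object; "newtons" is the grip in N (left out, the last holds). Time passes only in rows, so rows that repeat a pose let the fingers close. It gives the time, the measured TCP pose, the force and the opening at its end, in the units of the state.
- get_state(): the state, without advancing time (a new reading comes with each control period).
- grab_frame(name): name is "scene" or "side" or "wrist"; returns a dict with "img" (480x640x3 uint8, blue, green, red), "fx", "fy", "cx", "cy" (pixels), "T" (4x4, takes a point from camera to world coordinates); the wrist camera has in their place "hand_eye" (4x4, takes a point from camera to tool coordinates, whose origin is the TCP and whose axes are the tool frame's). Camera axes: x right, y down, z forward; pixel columns grow to the right and rows downward; lengths in m; the calibration is good to about 2 mm. The wrist camera is an equidistant fisheye: a pixel r from the principal point sees the ray r / f radians off the axis. A picture is of the moment at which its call begins: read the wrist's pose just before it. There is no depth.
- job_done(): hands the job in, once; it reports no verdict.
Trained networks look in a picture, given as the dict that the camera call returned (one of the last four; its "shot" number tells which), for a name from the list of things; names that differ only in an ending like _2 or _b are one class to them, and where a whole thing is asked for, a point or a joint stands for the part that bears it (a point fixed in the world has none). Each returns a list of dicts, best first, with "confidence" (0 to 1); they miss things now and then, are a little off and sometimes report something else, mostly with a low value. They report only what shows in the picture. A call takes as long as a camera call.
- regions_of(picture, thing): "pixels" (480x640 bool, what is visible of it) and "box" ([left, top, right, bottom] in pixels, round what is visible of it).
The state is a dict: "t": time; "q": joint angles; "qd": joint speeds; "joint_efforts": joint torques, N m; "eef_pos": TCP position; "ee_rot": TCP orientation; "force": force on the tool from outside, world axes, zero at the start; "moment": the same for the moment, N m; "width": finger opening in m.
Only numpy, scipy, OpenCV 4.12 (cv2) and the standard library are available. Lean on these libraries where they do the work, as an engineer would, in place of code of your own. Each camera call takes 0.05 s, during which the arm holds its last target. There are 200 camera calls.

## Working session

There is one attempt and no reset: what is moved stays moved. The work goes in short steps, Python scripts to look and compute and a tool call to move; the robot and the scene stay as the last step left them, time stands still between calls to the robot, and variables do not carry over. Pictures are saved under pics/ and viewed, about 8 in all and at most 12, crops included, and the job is handed in when it is done.

Besides the shell and the picture viewer there is one more tool, called by a JSON object that holds its "name" and its "arguments". drive_tool: Moves the arm, as the interface text tells. Its arguments: {"type":"object","properties":{"rows":{"type":"array"},"newtons":{"type":"number"}},"required":["rows"]}

```bash
mkdir -p pics; cat > h.py <<'E'
import numpy as np, cv2
from station import get_state, grab_frame, job_done, regions_of
N=["tray","orange_stopper","black_stopper","orange_screw_cap","black_cap_vial","blue_cap_vial","green_lid_tin"]
H=dict(tray=.0,orange_stopper=.028,black_stopper=.024,orange_screw_cap=.012,black_cap_vial=.048,blue_cap_vial=.048,green_lid_tin=.033)
def ray(f,u,v,z):
    d=f["T"][:3,:3]@np.array([(u-f["cx"])/f["fx"],(v-f["cy"])/f["fy"],1]); o=np.array(f["T"])[:3,3]
    return o+d*(z-o[2])/d[2]
def look(cam,names=N,save=None):
    f=grab_frame(cam); f["T"]=np.array(f["T"]); im=f["img"].copy()
    for n in names:
        for r in regions_of(f,n)[:2]:
            b=r["box"]; v,u=np.nonzero(r["pixels"])
            if r["confidence"]<.3: continue
            p=ray(f,u.mean(),v.mean(),H[n]/2)
            print(cam,n,round(r["confidence"],2),[int(x) for x in b],p.round(3))
            cv2.rectangle(im,(int(b[0]),int(b[1])),(int(b[2]),int(b[3])),(0,255,0),1)
            cv2.putText(im,n[:9],(int(b[0]),int(b[1])-2),0,.35,(0,0,255),1)
    if save: cv2.imwrite("pics/"+save,im)
    return f
E
python3 - <<'E'
from h import *
for c in("scene","side"):
    f=look(c,save=c+".png"); print(f["T"][:3,3].round(2),f["T"][:3,2].round(2))
s=get_state(); print(s["t"],s["eef_pos"],s["ee_rot"],s["width"],s["force"])
E
```

```text
scene tray 0.86 [315, 148, 409, 216] [ 0.555 -0.365  0.   ]
scene orange_stopper 0.8 [263, 302, 288, 328] [0.496 0.056 0.014]
scene black_stopper 0.44 [319, 253, 333, 271] [ 0.489 -0.101  0.012]
scene orange_screw_cap 0.66 [263, 266, 279, 282] [ 0.568 -0.025  0.006]
scene black_cap_vial 0.78 [357, 291, 375, 319] [ 0.376 -0.045  0.024]
scene blue_cap_vial 0.47 [235, 208, 246, 233] [ 0.686 -0.085  0.024]
scene green_lid_tin 0.6 [176, 250, 221, 290] [0.683 0.051 0.016]
[0.22 0.38 0.66] [ 0.36 -0.58 -0.73]
side tray 0.9 [256, 155, 358, 207] [ 0.55  -0.368  0.   ]
side orange_stopper 0.93 [316, 308, 344, 336] [0.492 0.057 0.014]
side black_stopper 0.61 [332, 250, 344, 264] [ 0.485 -0.101  0.012]
side black_stopper 0.42 [403, 261, 419, 290] [ 0.371 -0.057  0.012]
side orange_screw_cap 0.69 [278, 279, 293, 297] [ 0.565 -0.025  0.006]
side black_cap_vial 0.94 [405, 259, 420, 292] [ 0.373 -0.043  0.024]
side blue_cap_vial 0.64 [207, 239, 224, 268] [ 0.682 -0.084  0.024]
side green_lid_tin 0.67 [180, 294, 223, 342] [0.673 0.052 0.016]
[0.47 0.63 0.56] [ 0.05 -0.82 -0.57]
0.8 [ 6.74981284e-01 -2.79037304e-05  2.26590095e-01] [-1.57083352e+00 -4.10102839e-06  1.57080932e+00] 0.08781434343580977 [-0.14854206  0.27142126 -0.5511929 ]
```

View pics/scene.png

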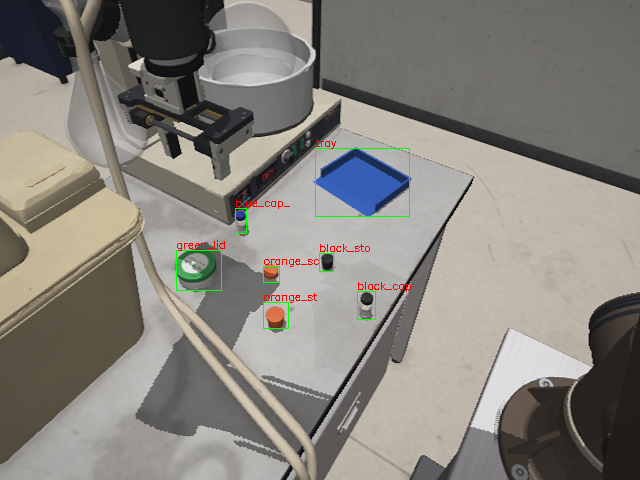

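View pics/side.png

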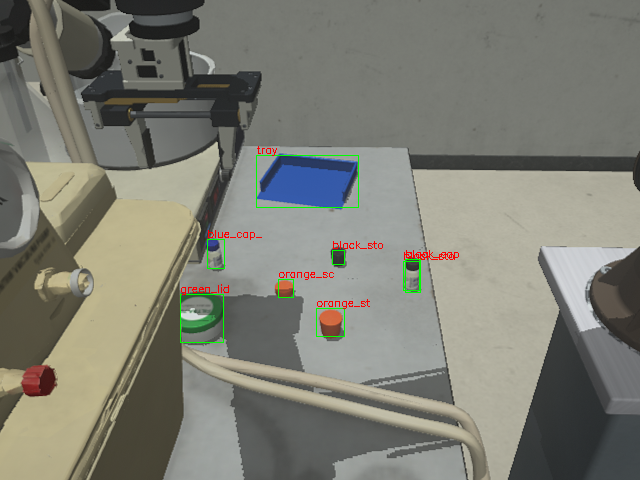

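The networks' boxes match both pictures: the stoppers, the cap, the vials, the tin and the tray are all correctly labelled. The one exception is a duplicate black_stopper on the black-capped vial (405,259 in side). Next I fit the tray's pose to the masks from both cameras.

```bash
cat > fit.py <<'E'
from h import *
from scipy.optimize import minimize
V=[(x,y,z) for x in(-.084,.084) for y,z in((-.064,0),(-.064,.025),(.06,.025),(.06,0))]+[(-.084,.085,0),(.084,.085,0)]
V=np.array(V)
def proj(f,P):
    c=(P-f["T"][:3,3])@f["T"][:3,:3]; return np.c_[c[:,0]/c[:,2]*f["fx"]+f["cx"],c[:,1]/c[:,2]*f["fy"]+f["cy"]]
F=[]
for c in("scene","side"):
    f=grab_frame(c); f["T"]=np.array(f["T"]); F.append((f,regions_of(f,"tray")[0]["pixels"]))
def pts(p):
    c,s=np.cos(p[2]),np.sin(p[2]); return V@np.array([[c,-s,0],[s,c,0],[0,0,1]]).T+[p[0],p[1],0]
def cost(p,ret=False):
    P=pts(p); out=[]
    for f,m in F:
        S=8; im=np.zeros((480,640),np.uint8); q=proj(f,P)
        # silhouette = union of hulls of floor+lip, and walls
        for idx in([0,4,8,9],[0,1,2,3],[4,5,6,7],[0,1,4,5]):
            h=cv2.convexHull((q[idx]*256).round().astype(np.int32)); cv2.fillConvexPoly(im,h,1,shift=8)
        out.append((im.astype(bool)&m).sum()/(im.astype(bool)|m).sum())
    return out if ret else -sum(out)
best=min((minimize(cost,[.553,-.37,a],method="Nelder-Mead",options=dict(initial_simplex=[[.553,-.37,a],[.57,-.37,a],[.553,-.35,a],[.553,-.37,a+.1]])) for a in(-.25,-.1,0,.1,.25)),key=lambda r:r.fun)
print(best.x.round(4),cost(best.x,True))
for f,m in F:
    for uv in([(228,218),(340,130)] if f is F[0][0] else [(184,340),(235,170)]): print(ray(f,*uv,0).round(3))
c,s=np.cos(best.x[2]),np.sin(best.x[2])
for l in((-.04,-.02),(.04,-.02),(0,.02),(-.04,.085),(.04,.085),(0,.085)): print(l,(best.x[:2]+[c*l[0]-s*l[1],s*l[0]+c*l[1]]).round(3))
f=F[0][0]; im=f["img"].copy()
for p in proj(f,pts(best.x)): cv2.circle(im,tuple(int(x) for x in p),2,(0,255,255),-1)
cv2.imwrite("pics/tray.png",cv2.resize(im[110:260,220:440],None,fx=3,fy=3))
E
python3 fit.py
```

```text
[ 0.5492 -0.3643 -0.1979] [np.float64(0.9604824223761869), np.float64(0.9485243651338366)]
[ 0.733 -0.096  0.   ]
[ 0.705 -0.519  0.   ]
[0.692 0.083 0.   ]
[ 0.706 -0.409  0.   ]
(-0.04, -0.02) [ 0.506 -0.376]
(0.04, -0.02) [ 0.584 -0.392]
(0, 0.02) [ 0.553 -0.345]
(-0.04, 0.085) [ 0.527 -0.273]
(0.04, 0.085) [ 0.605 -0.289]
(0, 0.085) [ 0.566 -0.281]
```

View pics/tray.png

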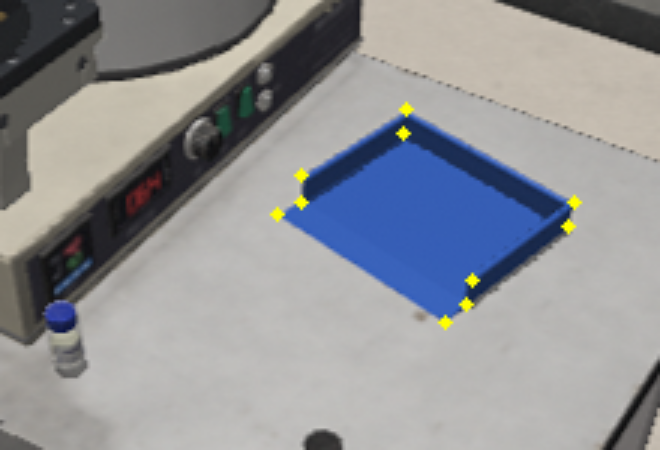

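{"name": "drive_tool", "arguments": {"rows": [[[-0.657,-0.2,-0.4],0,0.18],[[-0.657,-0.2,-0.4],0,0.18],[[-0.657,-0.2,-0.4],0,0.18],[[-0.657,-0.2,-0.4],0,0.18],[[-0.657,-0.2,-0.49],0,0.18],[[-0.657,-0.2,-0.49],0,0.18],[[-0.657,-0.2,-0.49],0,0.18],[[-0.657,-0.2,-0.6],0,0.18],[[-0.657,-0.2,-0.65],0,0.18],[[-0.657,-0.2,-0.65],0,0.18]], "newtons": 20}}

```text
t: 2.0
eef_pos: [0.4786, -0.0598, 0.0308]
ee_rot: [-1.569, 0.001, 1.571]
force: [-1.0, 0.1, -0.1]
width: 0.0171
```

```bash
python3 - <<'E'
from h import *
a=grab_frame("side")["img"][200:400,150:470]; b=grab_frame("scene")["img"][180:380,150:470]
cv2.imwrite("pics/p1.png",cv2.resize(np.vstack([a,b]),None,fx=1.5,fy=1.5))
look("side",["black_stopper","orange_screw_cap","orange_stopper"])
E
```

```text
side black_stopper 0.68 [317, 311, 344, 338] [0.492 0.054 0.012]
side black_stopper 0.64 [208, 239, 223, 268] [ 0.687 -0.1    0.012]
side orange_screw_cap 0.61 [276, 280, 293, 296] [ 0.564 -0.024  0.006]
```

View pics/p1.png

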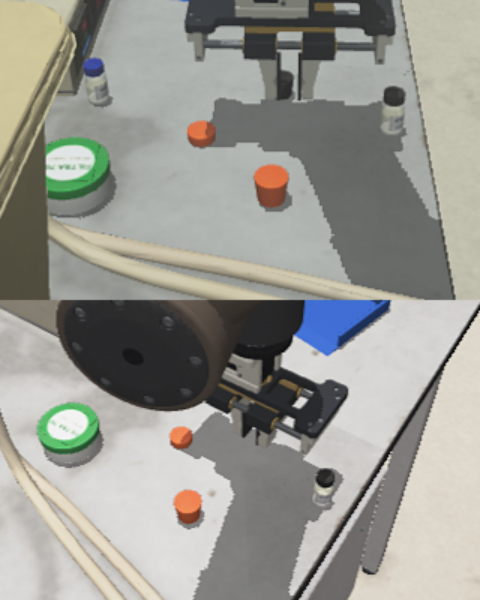

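{"name": "drive_tool", "arguments": {"rows": [[[0,0,-0.087],0,0.18],[[0,0,-0.087],0,0.18],[[0.005,-0.02,-0.087],0,0.18],[[0.011,-0.04,-0.087],0,0.18],[[0.016,-0.06,-0.087],0,0.18],[[0.022,-0.08,-0.087],0,0.18],[[0.027,-0.1,-0.087],0,0.18],[[0.033,-0.12,-0.087],0,0.18],[[0.038,-0.14,-0.087],0,0.18],[[0.044,-0.16,-0.087],0,0.18],[[0.05,-0.18,-0.087],0,0.18],[[0.055,-0.2,-0.087],0,0.18]]}}

```text
t: 3.5
eef_pos: [0.4946, -0.1205, 0.0054]
ee_rot: [-1.571, 0.0, 1.571]
force: [0.1, 0.1, 0.0]
width: 0.0156
```

{"name": "drive_tool", "arguments": {"rows": [[[0.007,-0.025,0],0,0.18],[[0.014,-0.05,0],0,0.18],[[0.021,-0.075,0],0,0.18],[[0.029,-0.102,0],0,0.18],[[0.036,-0.129,0],0,0.18],[[0.044,-0.156,0],0,0.18],[[0.051,-0.183,0],0,0.18],[[0.059,-0.21,0],0,0.18],[[0.066,-0.237,0],0,0.18],[[0.074,-0.264,0],0,0.18],[[0.081,-0.29,0],0,0.18],[[0.088,-0.315,0],0,0.18]]}}

```text
t: 4.7
eef_pos: [0.5209, -0.2152, 0.0054]
ee_rot: [-1.571, -0.0, 1.571]
force: [0.6, 0.8, -0.2]
width: 0.0156
```

```bash
python3 - <<'E'
from h import *
f=grab_frame("wrist"); cv2.imwrite("pics/w1.png",f["img"]); print(f["hand_eye"],f["fx"])
a=grab_frame("side")["img"][100:300,200:440]; b=grab_frame("scene")["img"][120:320,220:460]
w=cv2.resize(f["img"],(534,400))
cv2.imwrite("pics/p2.png",np.hstack([w,cv2.resize(np.vstack([a,b]),(240,400))]))
E
```

```text
[[-6.15969041e-05  9.54585592e-01  2.97936812e-01 -8.20086598e-02]
 [ 4.76334249e-04 -2.97936751e-01  9.54585494e-01 -1.58177187e-01]
 [ 9.99999885e-01  2.00717019e-04 -4.36349830e-04  3.67609535e-04]
 [ 0.00000000e+00  0.00000000e+00  0.00000000e+00  1.00000000e+00]] 371.64829954431775
```

View pics/p2.png

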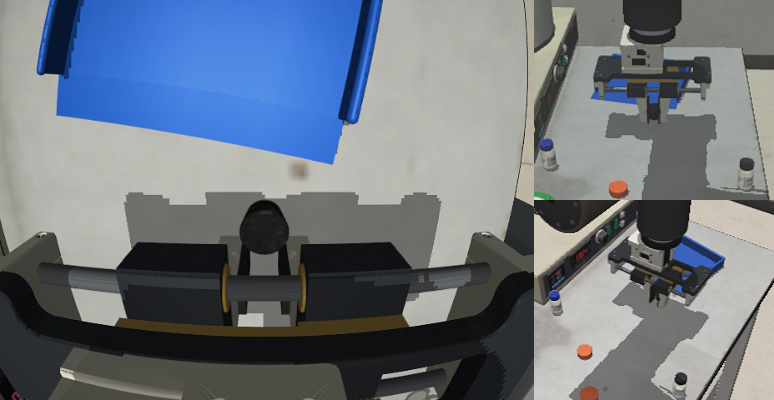

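{"name": "drive_tool", "arguments": {"rows": [[[0.012,-0.025,0],0,0.18],[[0.024,-0.05,0],0,0.18],[[0.036,-0.075,0.002],0,0.18],[[0.047,-0.1,0.004],0,0.18],[[0.042,-0.127,0.004],0,0.18],[[0.037,-0.154,0.004],0,0.18],[[0.032,-0.181,0.004],0,0.18],[[0.027,-0.208,0.004],0,0.18],[[0.022,-0.235,0.004],0,0.18],[[0.017,-0.262,0.004],0,0.18],[[0.012,-0.289,0.004],0,0.18],[[0.007,-0.316,0.004],0,0.18]]}}

```text
t: 6.05
eef_pos: [0.5227, -0.31, 0.0067]
ee_rot: [-1.571, 0.0, 1.571]
force: [-0.1, -0.4, 0.1]
width: 0.0159
```

{"name": "drive_tool", "arguments": {"rows": [[[-0.005,-0.027,0],0,0.18],[[-0.01,-0.054,0],0,0.18],[[-0.015,-0.081,0],0,0.18],[[-0.02,-0.108,0],0,0.18],[[-0.025,-0.135,0],0,0.18],[[-0.03,-0.162,0],0,0.18],[[-0.034,-0.18,0],0,0.18],[[-0.036,-0.19,0],0,0.18],[[-0.036,-0.19,0],0,0.18],[[-0.03,-0.165,0],0,0.18],[[-0.02,-0.115,0],0,0.18],[[-0.01,-0.03,0.05],0,0.18]]}}

```text
t: 7.25
eef_pos: [0.5186, -0.317, 0.0199]
ee_rot: [-1.567, -0.001, 1.569]
force: [0.1, 0.3, 0.9]
width: 0.0158
```

```bash
python3 - <<'E'
from h import *
f=grab_frame("wrist"); 
a=grab_frame("side")["img"][100:300,200:440]; b=grab_frame("scene")["img"][120:320,220:460]
w=cv2.resize(f["img"],(534,400))
cv2.imwrite("pics/p3.png",np.hstack([w,cv2.resize(np.vstack([a,b]),(240,400))]))
look("side",["black_stopper","orange_screw_cap","orange_stopper","black_cap_vial","blue_cap_vial"])
look("scene",["black_stopper","orange_screw_cap","orange_stopper"])
E
```

```text
side black_stopper 0.62 [322, 164, 327, 175] [ 0.518 -0.392  0.012]
side orange_screw_cap 0.63 [277, 279, 294, 295] [ 0.564 -0.024  0.006]
side orange_stopper 0.85 [317, 312, 344, 338] [0.492 0.056 0.014]
side black_cap_vial 0.66 [404, 261, 417, 288] [ 0.373 -0.043  0.024]
side blue_cap_vial 0.67 [208, 237, 223, 268] [ 0.682 -0.084  0.024]
scene orange_screw_cap 0.43 [260, 264, 277, 280] [ 0.567 -0.025  0.006]
scene orange_stopper 0.55 [264, 303, 285, 330] [0.496 0.056 0.014]
```

View pics/p3.png

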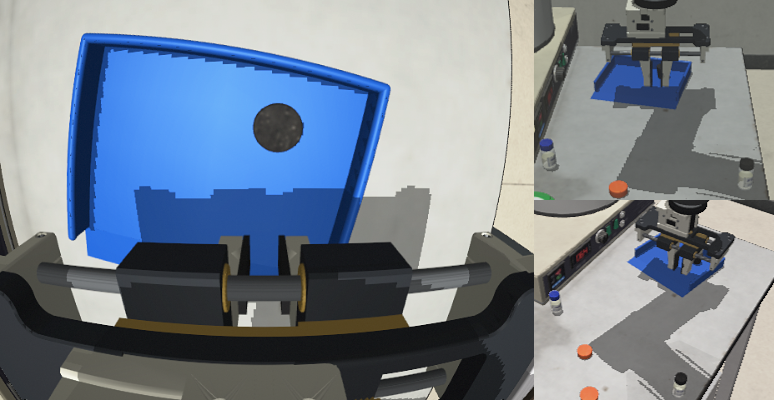

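{"name": "drive_tool", "arguments": {"rows": [[[0,0.05,0.16],0,0.18],[[0.02,0.2,0.16],0,0.18],[[0.06,0.36,0.16],0,0.18],[[0.1,0.52,0.16],0,0.18],[[0.144,0.68,0.16],0,0.18],[[0.144,0.84,0.16],0,0.18],[[0.144,1.0,0.16],0,0.18],[[0.144,1.0,0.16],0,0.18],[[0.144,1.0,0.16],0,0.18]]}}

```text
t: 8.8
eef_pos: [0.5631, -0.0172, 0.0696]
ee_rot: [-1.571, 0.0, 1.573]
force: [0.5, -1.5, 0.7]
width: 0.0154
```

{"name": "drive_tool", "arguments": {"rows": [[[0,0.115,0],0,0.18],[[0,0.115,-0.1],0,0.18],[[0,0.115,-0.214],0,0.18],[[0,0.115,-0.214],0,0.18],[[0.001,0.095,-0.214],0,0.18],[[0.003,0.075,-0.214],0,0.18],[[0.004,0.055,-0.214],0,0.18],[[0.006,0.035,-0.214],0,0.18],[[0.007,0.015,-0.214],0,0.18],[[0.008,-0.005,-0.214],0,0.18],[[0.01,-0.025,-0.214],0,0.18],[[0.011,-0.045,-0.214],0,0.18]]}}

```text
t: 10.0
eef_pos: [0.5664, -0.0323, 0.0055]
ee_rot: [-1.571, 0.0, 1.571]
force: [-0.4, 0.3, 0.0]
width: 0.016
```

```bash
python3 - <<'E'
from h import *
f=grab_frame("wrist"); 
a=grab_frame("side")["img"][140:340,180:420]; b=grab_frame("scene")["img"][120:320,180:420]
w=cv2.resize(f["img"],(534,400))
cv2.imwrite("pics/p4.png",np.hstack([w,cv2.resize(np.vstack([a,b]),(240,400))]))
E
```

```text
(no output)
```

View pics/p4.png

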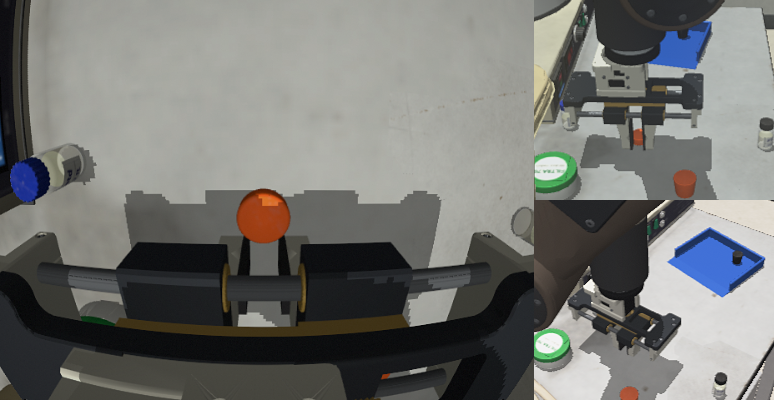

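{"name": "drive_tool", "arguments": {"rows": [[[0.002,-0.025,0],0,0.18],[[0.004,-0.051,0],0,0.18],[[0.006,-0.078,0],0,0.18],[[0.008,-0.105,0],0,0.18],[[0.01,-0.132,0],0,0.18],[[0.012,-0.159,0],0,0.18],[[0.014,-0.186,0],0,0.18],[[0.016,-0.213,0],0,0.18],[[0.018,-0.24,0],0,0.18],[[0.02,-0.267,0],0,0.18],[[0.022,-0.294,0],0,0.18],[[0.024,-0.321,0],0,0.18]]}}

```text
t: 11.35
eef_pos: [0.5736, -0.1288, 0.0055]
ee_rot: [-1.571, 0.0, 1.571]
force: [-0.4, 0.7, -0.2]
width: 0.016
```

{"name": "drive_tool", "arguments": {"rows": [[[0.002,-0.027,0],0,0.18],[[0.004,-0.054,0],0,0.18],[[0.006,-0.081,0],0,0.18],[[0.008,-0.108,0],0,0.18],[[0.011,-0.135,0],0,0.18],[[0.014,-0.162,0],0,0.18],[[0.016,-0.189,0],0,0.18],[[0.019,-0.216,0],0,0.18],[[0.022,-0.243,0],0,0.18],[[0.025,-0.27,0],0,0.18],[[0.028,-0.297,0],0,0.18],[[0.03,-0.324,0],0,0.18]]}}

```text
t: 12.55
eef_pos: [0.5827, -0.226, 0.0054]
ee_rot: [-1.571, 0.0, 1.571]
force: [-1.0, -0.1, 0.1]
width: 0.0157
```

{"name": "drive_tool", "arguments": {"rows": [[[0,-0.025,0],0,0.18],[[0,-0.05,0.002],0,0.18],[[0,-0.075,0.004],0,0.18],[[-0.004,-0.102,0.004],0,0.18],[[-0.009,-0.129,0.004],0,0.18],[[-0.013,-0.156,0.004],0,0.18],[[-0.018,-0.183,0.004],0,0.18],[[-0.022,-0.21,0.004],0,0.18],[[-0.026,-0.237,0.004],0,0.18],[[-0.031,-0.264,0.004],0,0.18],[[-0.035,-0.291,0.004],0,0.18],[[-0.04,-0.318,0.004],0,0.18]]}}

```text
t: 13.75
eef_pos: [0.5705, -0.3214, 0.0067]
ee_rot: [-1.571, -0.0, 1.571]
force: [0.4, 0.6, 0.7]
width: 0.0159
```

{"name": "drive_tool", "arguments": {"rows": [[[-0.004,-0.027,0],0,0.18],[[-0.009,-0.054,0],0,0.18],[[-0.013,-0.081,0],0,0.18],[[-0.018,-0.108,0],0,0.18],[[-0.022,-0.135,0],0,0.18],[[-0.024,-0.145,0],0,0.18],[[-0.024,-0.145,0],0,0.18],[[-0.02,-0.12,0],0,0.18],[[-0.01,-0.06,0],0,0.18],[[0,0,0.05],0,0.18],[[0,0.1,0.2],0,0.18],[[0,0.2,0.2],0,0.18]]}}

```text
t: 14.95
eef_pos: [0.574, -0.2594, 0.0725]
ee_rot: [-1.578, 0.002, 1.573]
force: [1.3, -0.1, 1.5]
width: 0.0158
```

```bash
python3 - <<'E'
from h import *
f=grab_frame("wrist"); 
a=grab_frame("side")["img"][140:340,180:420]; b=grab_frame("scene")["img"][120:320,180:420]
w=cv2.resize(f["img"],(534,400))
cv2.imwrite("pics/p5.png",np.hstack([w,cv2.resize(np.vstack([a,b]),(240,400))]))
look("side",["black_stopper","orange_screw_cap","orange_stopper"])
look("scene",["black_stopper","orange_screw_cap","orange_stopper"])
E
```

```text
side black_stopper 0.45 [319, 165, 335, 176] [ 0.51  -0.39   0.012]
side orange_stopper 0.85 [318, 309, 344, 337] [0.492 0.056 0.014]
scene black_stopper 0.54 [379, 172, 387, 183] [ 0.517 -0.392  0.012]
scene orange_stopper 0.8 [267, 302, 286, 329] [0.497 0.055 0.014]
```

View pics/p5.png

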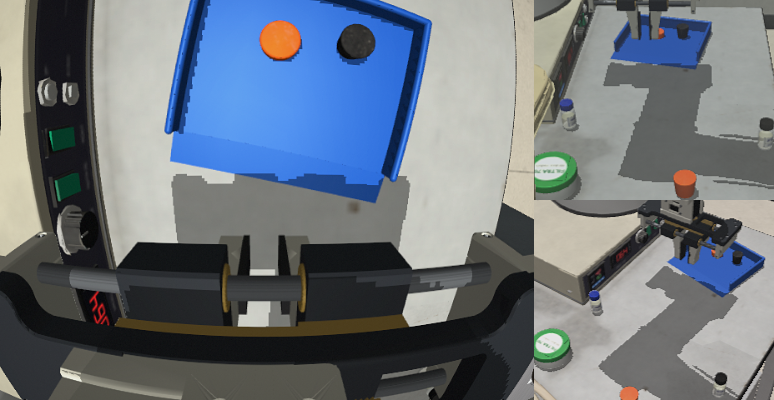

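```bash
python3 - <<'E'
from h import *
f=grab_frame("side");g=grab_frame("scene")
f["T"]=np.array(f["T"]);g["T"]=np.array(g["T"])
def proj(f,P):
    c=(P-f["T"][:3,3])@f["T"][:3,:3]; return (c[0]/c[2]*f["fx"]+f["cx"],c[1]/c[2]*f["fy"]+f["cy"])
for uv in((230,352),(300,365),(350,372),(420,390)):
    for z in(.0,.05,.1,.15,.2,.25,.3):
        p=ray(f,*uv,z); print(uv,p.round(3),np.round(proj(g,p)))
cv2.imwrite("pics/hose.png",np.hstack([f["img"][280:480,150:490],g["img"][280:480,100:400]]))
E
```

```text
(230, 352) [0.625 0.102 0.   ] [202. 306.]
(230, 352) [0.611 0.15  0.05 ] [182. 312.]
(230, 352) [0.598 0.197 0.1  ] [159. 320.]
(230, 352) [0.584 0.244 0.15 ] [131. 330.]
(230, 352) [0.57  0.291 0.2  ] [ 95. 342.]
(230, 352) [0.557 0.338 0.25 ] [ 48. 358.]
(230, 352) [0.543 0.385 0.3  ] [-17. 380.]
(300, 365) [0.53  0.122 0.   ] [236. 340.]
(300, 365) [0.525 0.167 0.05 ] [215. 347.]
(300, 365) [0.519 0.213 0.1  ] [191. 355.]
(300, 365) [0.514 0.258 0.15 ] [160. 365.]
(300, 365) [0.509 0.304 0.2  ] [122. 377.]
(300, 365) [0.504 0.349 0.25 ] [ 72. 394.]
(300, 365) [0.499 0.394 0.3  ] [  3. 417.]
(350, 372) [0.465 0.131 0.   ] [263. 364.]
(350, 372) [0.466 0.176 0.05 ] [242. 371.]
(350, 372) [0.466 0.22  0.1  ] [216. 379.]
(350, 372) [0.467 0.265 0.15 ] [184. 389.]
(350, 372) [0.468 0.31  0.2  ] [144. 402.]
(350, 372) [0.469 0.354 0.25 ] [ 92. 419.]
(350, 372) [0.469 0.399 0.3  ] [ 20. 442.]
(420, 390) [0.378 0.157 0.   ] [298. 406.]
(420, 390) [0.387 0.199 0.05 ] [275. 413.]
(420, 390) [0.395 0.242 0.1  ] [248. 422.]
(420, 390) [0.404 0.284 0.15 ] [213. 433.]
(420, 390) [0.412 0.326 0.2  ] [170. 446.]
(420, 390) [0.421 0.368 0.25 ] [114. 464.]
(420, 390) [0.429 0.411 0.3  ] [ 38. 488.]
```

View pics/hose.png

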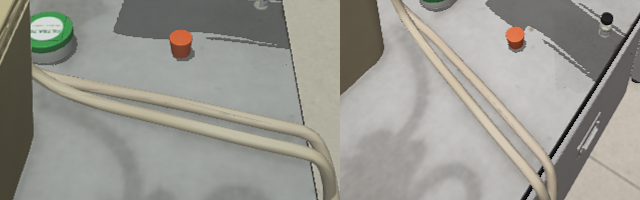

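{"name": "drive_tool", "arguments": {"rows": [[[-0.03,0.14,0],0,0.18],[[-0.07,0.29,0],0,0.18],[[-0.11,0.44,0],0,0.18],[[-0.16,0.6,0],0,0.18],[[-0.21,0.75,0],0,0.18],[[-0.25,0.9,0],0,0.18],[[-0.279,1.0,0],0,0.18],[[-0.279,1.0,0],0,0.18],[[-0.279,1.0,0],0,0.18]]}}

```text
t: 16.5
eef_pos: [0.4869, 0.0398, 0.0668]
ee_rot: [-1.571, -0.0, 1.573]
force: [-0.6, 0.3, -0.9]
width: 0.016
```

{"name": "drive_tool", "arguments": {"rows": [[[0,0.1,0],0,0.18],[[0,0.169,0],0,0.18],[[0,0.169,0],0,0.18],[[0,0.169,-0.1],0,0.18],[[0,0.169,-0.204],0,0.18],[[0,0.169,-0.204],0,0.18],[[0.003,0.152,-0.204],0,0.18],[[0.006,0.135,-0.204],0,0.18],[[0.01,0.115,-0.204],0,0.18],[[0.014,0.095,-0.204],0,0.18],[[0.018,0.075,-0.204],0,0.18],[[0.022,0.055,-0.204],0,0.18]]}}

```text
t: 17.7
eef_pos: [0.4938, 0.0553, 0.0059]
ee_rot: [-1.572, -0.0, 1.571]
force: [0.0, 1.1, 0.5]
width: 0.0158
```

```bash
python3 - <<'E'
from h import *
f=grab_frame("wrist"); 
a=grab_frame("side")["img"][140:340,180:420]; b=grab_frame("scene")["img"][120:320,180:420]
w=cv2.resize(f["img"],(534,400))
cv2.imwrite("pics/p6.png",np.hstack([w,cv2.resize(np.vstack([a,b]),(240,400))]))
E
```

```text
(no output)
```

View pics/p6.png

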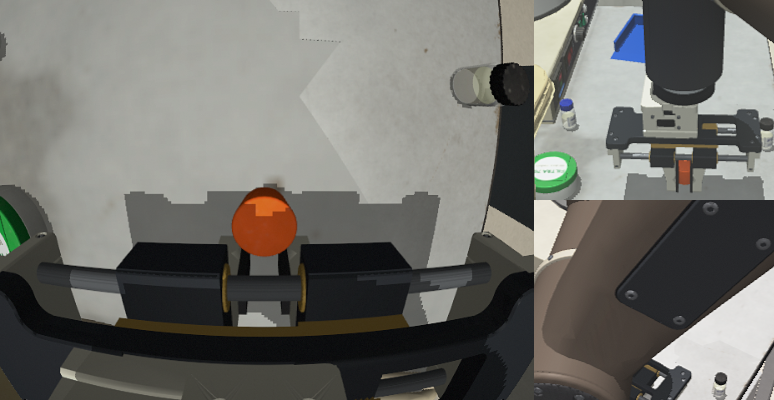

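{"name": "drive_tool", "arguments": {"rows": [[[0.005,-0.025,0],0,0.18],[[0.01,-0.052,0],0,0.18],[[0.016,-0.08,0],0,0.18],[[0.021,-0.107,0],0,0.18],[[0.027,-0.135,0],0,0.18],[[0.032,-0.162,0],0,0.18],[[0.038,-0.19,0],0,0.18],[[0.043,-0.217,0],0,0.18],[[0.049,-0.245,0],0,0.18],[[0.054,-0.272,0],0,0.18],[[0.06,-0.3,0],0,0.18],[[0.066,-0.328,0],0,0.18]]}}

```text
t: 19.05
eef_pos: [0.5134, -0.0433, 0.0055]
ee_rot: [-1.571, -0.0, 1.571]
force: [0.6, 1.0, -0.4]
width: 0.0162
```

{"name": "drive_tool", "arguments": {"rows": [[[0.005,-0.027,0],0,0.18],[[0.011,-0.055,0],0,0.18],[[0.016,-0.082,0],0,0.18],[[0.022,-0.109,0],0,0.18],[[0.027,-0.136,0],0,0.18],[[0.033,-0.164,0],0,0.18],[[0.038,-0.191,0],0,0.18],[[0.044,-0.218,0],0,0.18],[[0.049,-0.246,0],0,0.18],[[0.055,-0.273,0],0,0.18],[[0.06,-0.3,0],0,0.18],[[0.066,-0.328,0],0,0.18]]}}

```text
t: 20.25
eef_pos: [0.5332, -0.1417, 0.0054]
ee_rot: [-1.571, -0.0, 1.571]
force: [0.5, 0.6, -0.3]
width: 0.0159
```

{"name": "drive_tool", "arguments": {"rows": [[[0.005,-0.027,0],0,0.18],[[0.011,-0.055,0],0,0.18],[[0.016,-0.082,0],0,0.18],[[0.022,-0.109,0],0,0.18],[[0.027,-0.136,0],0,0.18],[[0.033,-0.164,0],0,0.18],[[0.038,-0.191,0],0,0.18],[[0.044,-0.218,0],0,0.18],[[0.049,-0.246,0],0,0.18],[[0.055,-0.273,0.001],0,0.18],[[0.06,-0.298,0.003],0,0.18],[[0.066,-0.32,0.004],0,0.18]]}}

```text
t: 21.45
eef_pos: [0.5529, -0.2377, 0.0067]
ee_rot: [-1.571, 0.0, 1.571]
force: [-0.5, -0.3, -0.3]
width: 0.0156
```

{"name": "drive_tool", "arguments": {"rows": [[[-0.001,-0.026,0],0,0.18],[[-0.004,-0.053,0],0,0.18],[[-0.007,-0.08,0],0,0.18],[[-0.01,-0.107,0],0,0.18],[[-0.014,-0.134,0],0,0.18],[[-0.017,-0.161,0],0,0.18],[[-0.02,-0.188,0],0,0.18],[[-0.023,-0.215,0],0,0.18],[[-0.026,-0.242,0],0,0.18],[[-0.03,-0.269,0],0,0.18],[[-0.033,-0.288,0],0,0.18],[[-0.034,-0.296,0],0,0.18]]}}

```text
t: 22.65
eef_pos: [0.5425, -0.3265, 0.0066]
ee_rot: [-1.571, -0.0, 1.57]
force: [-0.4, -0.1, 0.7]
width: 0.0161
```

{"name": "drive_tool", "arguments": {"rows": [[[0,0,0],0,0.18],[[0.003,0.03,0],0,0.18],[[0.01,0.08,0],0,0.18],[[0.02,0.16,0.05],0,0.18],[[0.02,0.25,0.2],0,0.18],[[0.02,0.35,0.35],0,0.18],[[0.02,0.45,0.5],0,0.18],[[0.02,0.55,0.6],0,0.18],[[0.02,0.55,0.6],0,0.18],[[0.02,0.55,0.6],0,0.18]]}}

```text
t: 23.65
eef_pos: [0.5493, -0.1585, 0.1883]
ee_rot: [-1.574, -0.0, 1.574]
force: [-0.9, -0.2, 0.4]
width: 0.016
```

```bash
python3 - <<'E'
from h import *
f=grab_frame("wrist"); 
look("side"); look("scene")
a=grab_frame("side")["img"][140:340,180:420]; b=grab_frame("scene")["img"][120:320,180:420]
w=cv2.resize(f["img"],(534,400))
cv2.imwrite("pics/p7.png",np.hstack([w,cv2.resize(np.vstack([a,b]),(240,400))]))
E
```

```text
side tray 0.83 [258, 154, 358, 207] [ 0.55  -0.364  0.   ]
side orange_stopper 0.84 [304, 169, 321, 187] [ 0.541 -0.354  0.014]
side black_stopper 0.73 [319, 162, 336, 176] [ 0.51  -0.391  0.012]
side orange_screw_cap 0.58 [297, 167, 305, 180] [ 0.566 -0.389  0.006]
side black_cap_vial 0.77 [402, 260, 418, 291] [ 0.374 -0.042  0.024]
side blue_cap_vial 0.83 [208, 239, 223, 266] [ 0.682 -0.083  0.024]
side green_lid_tin 0.8 [182, 292, 225, 342] [0.674 0.052 0.016]
side green_lid_tin 0.52 [403, 258, 420, 291] [ 0.372 -0.051  0.016]
scene tray 0.59 [312, 153, 410, 213] [ 0.555 -0.36   0.   ]
scene orange_stopper 0.73 [353, 170, 372, 190] [ 0.548 -0.356  0.014]
scene black_stopper 0.54 [355, 165, 368, 174] [ 0.568 -0.389  0.012]
scene blue_cap_vial 0.68 [237, 209, 247, 232] [ 0.686 -0.086  0.024]
scene green_lid_tin 0.61 [177, 249, 216, 290] [0.683 0.052 0.016]
```

View pics/p7.png

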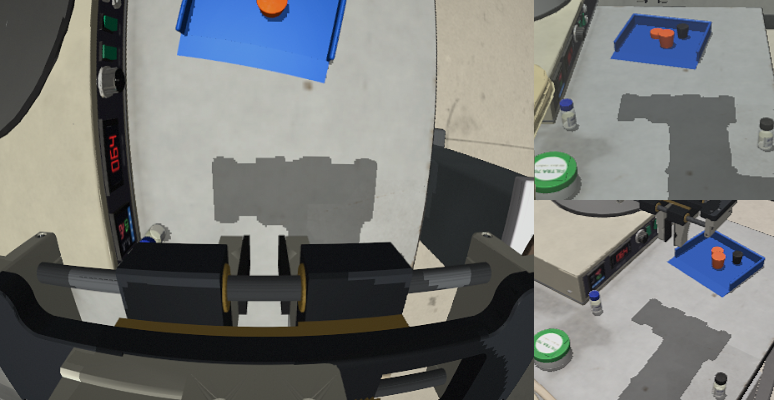

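```bash
python3 -c "
from station import *
job_done()"
```

```text
the job is handed in; nothing more can be done
```

All three parts now lie wholly inside the tray. I swept the black stopper, then the screw cap, then the orange stopper, each nested against the two fingertips set 16 mm apart. Nothing was pinched or lifted, and I handed the job in at about 24 s of the 69 s allowed.

- **Parts:** By the tray pose I fitted from two cameras, the orange stopper is nearest the open front. Its edge is still about 30 mm inside the floor's front edge. All three parts stand upright or flat.
- **Bystanders:** In the last side picture, the two vials and the tin measure within about 1 mm of where they started.
- **Forces:** Wrist force readings at the end of each move stayed under about 2 N. The fingers finished clear of everything, about 19 cm above the table.
- **Checks that disagreed:**
  - In the last scene picture the network labelled the screw cap as "black_stopper" and missed the real black stopper, the screw cap and the black-capped vial.
  - In the last side picture it also gave a weak false tin on the black-capped vial.
  - The pictures themselves and the other side-camera detections show everything where it should be.

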